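# Draw the carver's hand rest out to its last hole

### The job

Draw the telescoping hand rest out over the clay dish until its spring button stands out of the last hole of the sleeve, the one nearest the bracket; it will click into the middle hole on the way and has to be pressed in again there. Slide it slowly and gently: do not strain the sleeve against the button. Leave the clay dish and the tools lying on the board alone, and let go of the rest when it is locked.

Things in the scene. Friction and masses are not known exactly. Their poses are not given: they have to be found in the camera images.
- tube_at_button (a point): Fixed point on the common axis of the telescope's two square tubes, level with the spring button, 105 mm above the table. y runs along the tubes from the bracket to the free end (the way the rest is drawn out), x is level and points at the button, z up. Within 0.35 rad of the world axes. 50 mm free on both sides of the sleeve there, and below it down to tools at most 35 mm above the table.
- rest_base: Hardboard, 280 mm by 580 mm, 6 mm thick, fixed, with a grey bracket that holds the dark steel inner tube (27 mm square) at one end. Origin on the table under the button, axes as tube_at_button. The bracket's nearest face is 127 mm on the -y side of the button, the inner tube ends 35 mm on its +y side.
- pad (a point): Top centre of the wooden wrist pad (60 mm wide, 66 mm long, 16 mm thick) on the free end of the sleeve, 112 mm from the button at the start. The sleeve is a level aluminium square tube, 32 mm wide and high, 190 mm long, wall 2 mm, sliding over the inner tube; at the start its free end is 75 mm past the button, its other end 115 mm before it.
- button_tip (a point): Tip of the spring button, a round-nosed steel pin, 12 mm in diameter, in the inner tube; fixed along y. Out, its tip is 22.5 mm from the tube axis (6.5 mm proud of the sleeve's side) and its straight flank blocks the sleeve. Spring 3 N, flush 4.6 N. Squeezed flush between a pad on it and a pad on the far side, it lets the gripped sleeve ride over it in the first 10 mm, drawn with 8 to 12 N.
- sleeve (a joint): How far the sleeve is drawn out, m; 0 at the start, button in the first hole. Three 14 mm holes in the button's side (1 mm play each way), unequally spaced, 30 to 60 mm apart: feel for them. Over the hidden button it slides with 3 to 5 N; at a hole the button springs out and stops it dead. No hole after the third; end stop at 102 mm.
- button (a joint): How far the button is pressed in, m: 0 fully out, 0.0065 flush with the sleeve's side face, 0.0085 hidden under the sleeve's wall, 0.010 at most.
- dish: The clay dish, face down on its mould and turntable, 220 mm across, its top 85 mm above the table; fixed, origin 6 mm above the table under its centre. It stands beyond the free end of the sleeve, its centre 275 mm from the button, and must not be touched.
- cutter: Flower-shaped steel cutter, 42 mm across, 26 mm high, loose on the board; origin under its centre.
- loop_tool: Loop tool lying on the board, 150 mm long, 14 mm thick; loose, origin under its middle.
- steel_rib: Flat oval steel scraper lying on the board, 105 mm by 55 mm, 4 mm thick; loose, origin under its middle.

How it is judged:
By the outcome, as a careful person would: the job done as asked, in the order asked, and still so for the second after the job is handed in, with the robot touching nothing.
It also fails if it takes over 54 s, if anything falls off the work surface, if the arm or the gripper's body presses on something with over 40 N, if the wrist force passes 120 N, or if a joint passes its speed limit or range.

### The arm

A 7-joint arm with a two-finger parallel gripper is mounted at the origin on the work surface. World frame = base frame: x ahead of the robot, y to its left, z up, the work surface at z = 0. Lengths are in m, angles in rad, forces in N, time in s.
With the tool pointing down it reaches from about 0.425 to 1.025 m from the base axis. Payload 9.4 kg.
Tool frame: the origin (TCP) lies midway between the tips of the shut fingers; the grasp point (between the pads) lies 19 mm behind it; z points along the fingers, y is the line along which they close (so a half turn about z gives the same grasp; the last joint's range is limited). The gripper opens to 85 mm and grips with 20 to 120 N. Pads are 22 mm wide; open, the fingers measure 114 mm over their backs; the gripper's body (76 mm by 85 mm) begins 54 mm behind the grasp point. The pads swing forward as they close: fully open they stand 13 mm farther back than shut.
Start: joints at [1.196, 0.599, -0.003, 1.599, 0.002, 0.943, -0.08], TCP at [0.213, -0.693, 0.231] pointing down, gripper open.
Joint ranges: [-2.57, 2.57], [-0.35, 1.97], [-1.29, 1.29], [0.11, 2.56], [-1.05, 4.19], [0.11, 1.86], [-2.63, 2.63]. Speed limits (rad/s): [2.22, 2.22, 3.01, 3.01, 3.14, 3.14, 3.14].

### API

Orientations are given as a unit quaternion [x, y, z, w].
In Python, from rig import readout, get_image, job gives the robot as it stands.
- The arm moves only by the tool carry_out, never from a script. Its argument "series" is a list that holds one entry, the list of rows, each a list of 7 numbers: the shift along the tool's x, y, z in mm, then the turn, a rotation vector about the tool's x, y, z in rad, then the closure in counts, from 0 (fully open) to 255 (shut). In form: [[[tx, ty, tz, rx, ry, rz, grip], ...]]. A call has 1 to 12 rows; each row shifts and turns the commanded pose from where the row before left it, along the tool's axes as they then stand; what a row does not reach is not made up. A row lasts 1/12 s, in which the tool goes at most 41.7 mm and 7.16 degrees, less where a joint would pass 70% of its speed; a pose out of reach is approached as far as the arm can. A call is refused whole if a number of a shift passes 41.7 or a number of a turn 0.125, either way. A call with a gripper value outside its range is refused whole. The fingers move at their own pace and stop on an object; the grip force is fixed at half the most. Time passes only in rows, so rows that do not move let the fingers close. It gives the time, the measured TCP pose, the force, the opening and the grip force at its end, in the units of the state.
- readout.get_state(): the state, without advancing time (a new reading comes with each control period).
- get_image(name): name is "scene" or "top" or "wrist"; returns a dict with "image" (400x640x3 uint8, red, green, blue), "range_z" (400x640 float32, m along the optical axis (not along the pixel's ray), 0 where there is no reading), "intrinsics" (3x3 intrinsics, pixels), "distortion" ([k1, k2, p1, p2, k3] as OpenCV has them; the pictures are not rectified), "cam_to_world" (4x4, takes a point from camera to world coordinates). Camera axes: x right, y down, z forward; pixel columns grow to the right and rows downward; lengths in m; the calibration is good to about 2 mm. A picture is of the moment at which its call begins.
- job.sign_off(): hands the job in; it is judged then, once.
The state is a dict: "time": time; "qpos": joint angles; "joint_velocities": joint speeds; "joint_efforts": joint torques, N m; "eef_pos": TCP position; "tcp_rot": TCP orientation; "force": force on the tool from outside, world axes, zero at the start; "torque": the same for the moment, N m; "opening": opening from 0.0 (shut) to 1.0 (fully open); "gripper_force": force on a finger pad.
Only numpy, scipy, OpenCV 4.12 (cv2) and the standard library are available. Lean on these libraries where they do the work, as an engineer would, in place of code of your own. Each camera call takes 0.05 s, during which the arm holds its last target. There are 200 camera calls.

## Working session

There is one attempt and no reset: what is moved stays moved. The work goes in short steps, Python scripts to look and compute and a tool call to move; the robot and the scene stay as the last step left them, time stands still between calls to the robot, and variables do not carry over. Pictures are saved under pics/ and viewed, at most 10 in all, crops included, and the job is handed in when it is done.

Besides the shell and the picture viewer there is one more tool, called after "Emit:" as name([rows], argument=value, ...), one row to a line, values as JSON. carry_out: Moves the arm, as the interface text tells. Its arguments: {"type":"object","properties":{"series":{"type":"array","items":{"type":"array","items":{"type":"array","items":{"type":"number"}}}}},"required":["series"]}

```bash
mkdir -p pics; cat > h.py <<'E'
import numpy as np, cv2
from rig import readout, get_image, job
def snap(n,f):
    d=get_image(n); cv2.imwrite(f'pics/{f}.png',d['image'][:,:,::-1]); np.savez(f'pics/{f}.npz',**d); return d
def pts(d):
    h,w=d['range_z'].shape; u,v=np.meshgrid(np.arange(w),np.arange(h))
    p=cv2.undistortPoints(np.stack([u,v],-1).reshape(-1,1,2).astype(np.float64),np.array(d['intrinsics']),np.array(d['distortion'])).reshape(h,w,2)
    z=d['range_z'][...,None]; P=np.concatenate([p*z,z],-1); T=np.array(d['cam_to_world']); return P@T[:3,:3].T+T[:3,3]
E
python3 - <<'E'
from h import *
print(readout.get_state())
a=snap('top','top0');b=snap('scene','sc0')
cv2.imwrite('pics/both.png',cv2.resize(np.vstack([a['image'],b['image']])[:,:,::-1],(480,600)))
P=pts(a); print(P[::50,::80].round(3).tolist())
E
```

```text
{'time': 0.0, 'qpos': array([ 1.19625916,  0.6001    , -0.00254828,  1.60017141,  0.00182051,
        0.94288207, -0.07978876]), 'joint_velocities': array([-1.11122082e-03,  6.12078637e-04, -5.13619055e-04, -6.90687099e-05,
        8.14209639e-04,  4.44308148e-04, -6.24474611e-04]), 'joint_efforts': array([ 6.16129146e-04, -7.76443362e+01,  1.56474397e+00, -2.58000469e+01,
        1.23102515e-02,  8.89554794e-03, -7.79276803e-06]), 'eef_pos': array([ 0.21259074, -0.69261926,  0.23042021]), 'tcp_rot': array([ 9.88925422e-01,  1.48411260e-01, -1.92541932e-04, -7.55290593e-04]), 'force': array([-0.66845743,  0.49514857, -0.121598  ]), 'torque': array([ 0.01779276, -0.07075357,  0.01264716]), 'gripper_force': 0.0, 'opening': 1.0012111495696028}
[[[1.549, 1.33, -0.506], [1.555, 0.996, -0.548], [1.553, 0.664, -0.567], [1.555, 0.34, -0.582], [1.553, 0.018, -0.583], [1.55, -0.301, -0.575], [1.559, -0.623, -0.576], [1.547, -0.936, -0.54]], [[1.464, 1.497, -0.751], [1.442, 1.089, -0.745], [1.434, 0.72, -0.751], [1.429, 0.366, -0.753], [1.428, 0.02, -0.754], [1.428, -0.323, -0.749], [1.436, -0.
[... 461 characters left out ...]
3, 0.356, -0.001], [0.609, 0.155, 0.079], [0.611, -0.009, 0.076], [0.626, -0.184, 0.004], [0.628, -0.364, 0.004], [0.629, -0.547, 0.007]], [[0.502, 0.735, -0.0], [0.506, 0.535, -0.001], [0.51, 0.348, -0.002], [0.507, 0.153, 0.068], [0.51, -0.01, 0.063], [0.516, -0.182, 0.006], [0.516, -0.357, 0.006], [0.517, -0.54, 0.001]], [[0.388, 0.719, 0.002], [0.395, 0.523, 0.001], [0.44, -0.031, 0.958], [0.405, 0.163, 0.0], [0.407, -0.01, -0.0], [0.409, -0.181, -0.001], [0.409, -0.354, 0.001], [0.408, -0.533, -0.001]], [[0.277, 0.708, -0.001], [0.288, 0.511, 0.004], [0.296, 0.331, 0.004], [0.3, 0.159, -0.001], [0.304, -0.011, 0.002], [0.305, -0.18, -0.001], [0.304, -0.35, 0.0], [0.302, -0.525, 0.002]]]
```

View pics/top0.png

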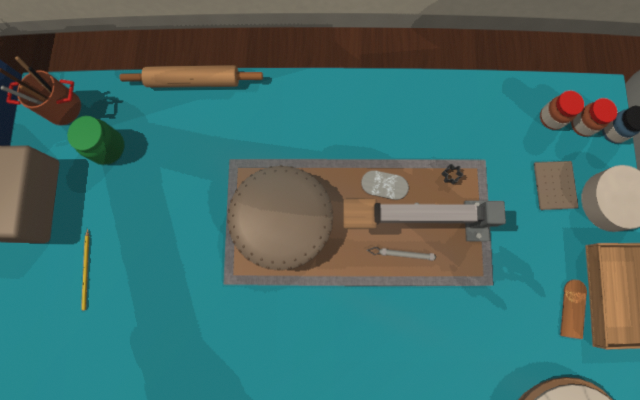

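View pics/sc0.png

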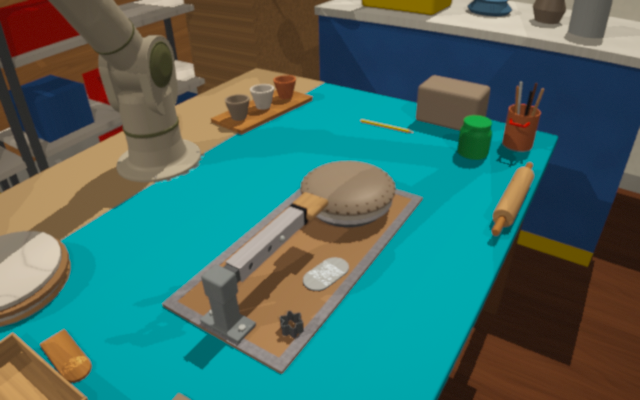

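The top view shows the sleeve from about (378,212) to (478,212), the pad at (360,213), the bracket at (492,212) and the dish at (280,217). The tube's +y runs along world +y, and the button side faces +x (scene view shows the holes there).

```bash
python3 - <<'E'
from h import *
d=dict(np.load('pics/top0.npz')); P=pts(d)
R=P[185:240,335:515].reshape(-1,3); C=d['image'][185:240,335:515].reshape(-1,3).astype(int)
m=(abs(R[:,2]-.121)<.006); S=R[m]; sat=C[m].max(1)-C[m].min(1)
al=S[sat<35]; print(len(al),len(S)); 
w=S[sat>=45]; print('pad?',w.min(0),w.max(0),np.median(w,0))
c=np.median(al,0)
# axis: bin by y, centre between x edges
ys=np.arange(al[:,1].min(),al[:,1].max(),.01)
L=[]
for y in ys:
    k=al[abs(al[:,1]-y-.005)<.005]
    if len(k)>5: L.append((y+.005,k[:,0].min(),k[:,0].max(),np.median(k[:,2])))
print(np.round(L,4))
# high pts overall by y
for T in (.13,):
    print('above .13',R[R[:,2]>.128][:, :].min(0) if (R[:,2]>.128).any() else None, R[R[:,2]>.128].max(0))
# dish
D=P[160:275,225:335].reshape(-1,3); D=D[D[:,2]>.03]; print('dish',D.min(0),D.max(0))
s=dict(np.load('pics/sc0.npz')); cv2.imwrite('pics/sccrop.png',cv2.resize(s['image'][170:350,180:360,::-1],(600,600),interpolation=cv2.INTER_CUBIC))
E
```

```text
1969 2059
pad? [ 0.55074655 -0.11561758  0.11502037] [ 0.60621625 -0.05885318  0.11770781] [ 0.5781671  -0.0879653   0.11561412]
[[-0.3635  0.5592  0.6023  0.126 ]
 [-0.3535  0.5585  0.6023  0.1264]
 [-0.3435  0.5571  0.602   0.1263]
 [-0.3335  0.5571  0.6023  0.1225]
 [-0.3235  0.5673  0.5937  0.1188]
 [-0.3135  0.5636  0.5951  0.1205]
 [-0.3035  0.5637  0.5952  0.1214]
 [-0.2935  0.5637  0.5948  0.1212]
 [-0.2835  0.5636  0.595   0.1215]
 [-0.2735  0.5636  0.595   0.1208]
 [-0.2635  0.5635  0.5949  0.1207]
 [-0.2535  0.5635  0.5946  0.1216]
 [-0.2435  0.5634  0.5944  0.1212]
 [-0.2335  0.5633  0.5944  0.1209]
 [-0.2235  0.5631  0.5945  0.1211]
 [-0.2135  0.5635  0.5943  0.121 ]
 [-0.2035  0.5634  0.5943  0.1213]
 [-0.1935  0.5641  0.5942  0.1213]
 [-0.1835  0.5632  0.5943  0.1214]
 [-0.1735  0.5642  0.5941  0.1209]
 [-0.1635  0.564   0.594   0.1213]
 [-0.1535  0.5638  0.5959  0.1212]
 [-0.1435  0.563   0.5957  0.1211]
 [-0.1335  0.5628  0.5957  0.1212]
 [-0.1235  0.5601  0.5967  0.1237]
 [-0.1135  0.5615  0.5971  0.124 ]]
above .13 [ 0.43990783 -0.36732232  0.12801318] [ 0.60179    -0.03081546  0.95848578]
dish [ 0.43990783 -0.03396537  0.05763174] [0.6877732  0.18355113 0.95848578]
```

View pics/sccrop.png

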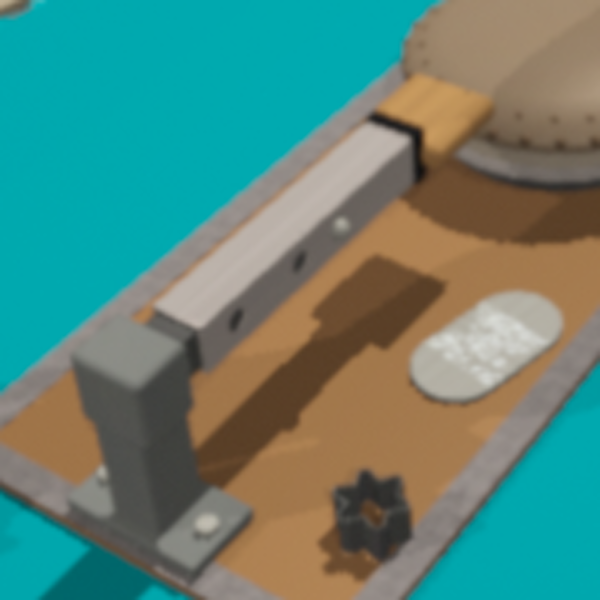

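```bash
python3 - <<'E'
from h import *
from scipy.spatial.transform import Rotation as Ro
s=dict(np.load('pics/sc0.npz')); T=s['cam_to_world']
for n,u in dict(btn=(282.6,237.5),h2=(270,248.6),h3=(251.1,266)).items():
    p=cv2.undistortPoints(np.array([[u]],float),s['intrinsics'],s['distortion'])[0,0]
    r=T[:3,:3]@np.r_[p,1]; o=T[:3,3]
    for x in (.595,.601): print(n,x,(o+r*(x-o[0])/r[0]).round(4))
st=readout.get_state(); print(Ro.from_quat(st['tcp_rot']).as_matrix().round(3))
P=pts(s); print(P[235:241,280:286,0].round(3),P[237,282],P[267,300])
E
```

```text
btn 0.595 [ 0.595  -0.1938  0.0996]
btn 0.601 [ 0.601  -0.201   0.1071]
h2 0.595 [ 0.595  -0.232   0.1002]
h2 0.601 [ 0.601  -0.2387  0.1078]
h3 0.595 [ 0.595  -0.2857  0.0996]
h3 0.601 [ 0.601  -0.2917  0.1072]
[[ 0.956  0.293 -0.001]
 [ 0.293 -0.956  0.001]
 [-0.    -0.001 -1.   ]]
[[0.597 0.597 0.599 0.594 0.597 0.598]
 [0.598 0.598 0.6   0.6   0.602 0.597]
 [0.598 0.599 0.601 0.602 0.601 0.598]
 [0.599 0.6   0.602 0.604 0.602 0.597]
 [0.599 0.601 0.602 0.603 0.605 0.597]
 [0.599 0.602 0.602 0.601 0.604 0.598]] [ 0.60050261 -0.20201319  0.10880033] [ 0.60521242 -0.15930402  0.00322496]
```

Emit:
carry_out([
  [[24.7,-18.2,-1.5,0,0,-0.106,0],[24,-18,0,0,0,0,0]],
])

```text
time: 0.27
eef_pos: [0.2452, -0.6429, 0.232]
tcp_rot: [0.979, 0.202, -0.0, -0.0]
force: [0.9, -0.1, -0.1]
opening: 0.998
gripper_force: 0.0
```

Emit:
carry_out([
  [[0,0,0,0,0,-0.116,0],[0,0,0,0,0,-0.116,0],[0,0,0,0,0,-0.116,0],[0,0,0,0,0,-0.116,0],[0,0,0,0,0,-0.116,0],[0,0,0,0,0,-0.116,0],[0,0,0,0,0,-0.116,0],[0,0,0,0,0,-0.116,0],[0,0,0,0,0,-0.116,0],[0,0,0,0,0,-0.116,0],[0,0,0,0,0,0,0]],
])

```text
time: 1.18
eef_pos: [0.2455, -0.6424, 0.2322]
tcp_rot: [0.708, 0.706, 0.0, -0.0]
force: [-0.3, 0.4, -0.0]
opening: 1.002
gripper_force: 0.0
```

Emit:
carry_out([
  [[27.4,20.9,0,0,0,0,0],[27.4,20.9,0,0,0,0,0],[27.4,20.9,0,0,0,0,0],[27.4,20.9,0,0,0,0,0],[27.4,20.9,0,0,0,0,0],[27.4,20.9,0,0,0,0,0],[27.4,20.9,0,0,0,0,0],[27.4,20.9,0,0,0,0,0],[27.4,20.9,0,0,0,0,0],[27.4,20.9,0,0,0,0,0],[27.4,20.9,0,0,0,0,0],[0,0,0,0,0,0,0]],
])

```text
time: 2.18
eef_pos: [0.483, -0.3357, 0.2332]
tcp_rot: [0.708, 0.706, 0.002, 0.0]
force: [0.3, 0.6, 0.8]
opening: 1.003
gripper_force: 0.0
```

Emit:
carry_out([
  [[26,19,0,0,0,0,0],[26,19,0,0,0,0,0],[26,19,0,0,0,0,0],[26,19,0,0,0,0,0],[26,19,0,0,0,0,0],[0,0,0,0,0,0,0],[0,0,0,0,0,0,0],[0,0,0,0,0,0,0]],
])

```text
time: 2.85
eef_pos: [0.5734, -0.2139, 0.2324]
tcp_rot: [0.71, 0.704, -0.0, -0.0]
force: [-0.6, -1.2, 0.1]
opening: 0.999
gripper_force: 0.0
```

```bash
python3 - <<'E'
from h import *
d=snap('wrist','w1'); P=pts(d); st=readout.get_state(); print(st['eef_pos'],st['tcp_rot'],st['qpos'],st['force'])
m=(abs(P[...,2]-.121)<.004)&(abs(P[...,0]-.579)<.03)
for y in np.arange(-.3,-.13,.02):
    k=P[m&(abs(P[...,1]-y)<.004)]
    if len(k)>5: print(round(y,3),k[:,0].min().round(4),k[:,0].max().round(4),np.median(k[:,2]).round(4),len(k))
b=P[(P[...,2]>.09)&(P[...,2]<.118)&(P[...,0]>.597)&(P[...,0]<.606)&(P[...,1]>-.25)&(P[...,1]<-.15)]
print(len(b),b.min(0) if len(b) else '',b.max(0) if len(b) else '',b.mean(0))
E
```

```text
[ 0.57306257 -0.21457388  0.23246537] [ 7.10630858e-01  7.03564790e-01 -5.81764311e-04 -1.75829771e-04] [ 0.53414237  0.48743923 -0.39082461  1.84859922  0.24022415  0.85270141
  0.01506098] [-0.23592476 -1.89571573  0.08326103]
-0.3 0.566 0.5977 0.1216 255
-0.28 0.5655 0.5975 0.1216 261
-0.26 0.5657 0.5972 0.1217 281
-0.24 0.5661 0.597 0.1217 289
-0.22 0.5655 0.5966 0.1217 316
-0.2 0.5659 0.5972 0.1216 326
-0.18 0.5654 0.5969 0.1219 352
-0.16 0.5649 0.5967 0.1218 384
-0.14 0.5653 0.5965 0.1219 390
43 [ 0.59884301 -0.20405538  0.10606003] [ 0.60305767 -0.19475657  0.11230213] [ 0.60054643 -0.19913977  0.10984919]
```

View pics/w1.png

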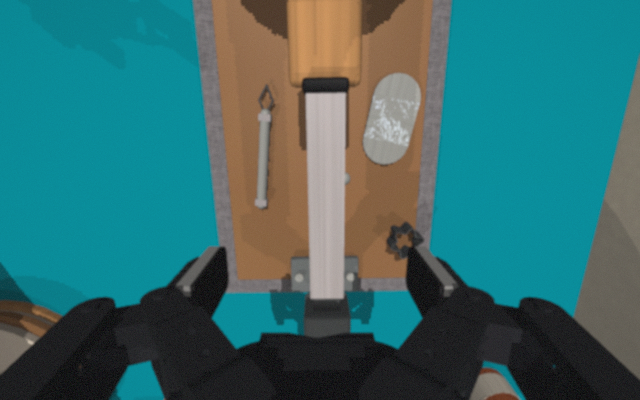

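Emit:
carry_out([
  [[11.5,7.5,0,0,0,-0.016,0],[0,0,18,0,0,0,0],[0,0,18,0,0,0,0],[0,0,18,0,0,0,0],[0,0,18,0,0,0,0],[0,0,18,0,0,0,0],[0,0,0,0,0,0,0],[0,0,0,0,0,0,0]],
])

```text
time: 3.57
eef_pos: [0.581, -0.202, 0.1423]
tcp_rot: [0.704, 0.71, -0.0, -0.001]
force: [0.5, 0.9, 0.3]
opening: 0.999
gripper_force: 0.0
```

```bash
python3 - <<'E'
from h import *
d=snap('wrist','w2'); P=pts(d); st=readout.get_state(); print(st['eef_pos'],st['tcp_rot'],st['force'])
m=(abs(P[...,2]-.121)<.004)&(abs(P[...,0]-.579)<.03)
for y in np.arange(-.3,-.13,.02):
    k=P[m&(abs(P[...,1]-y)<.004)]
    if len(k)>5: print(round(y,3),k[:,0].min().round(4),k[:,0].max().round(4),np.median(k[:,2]).round(4),len(k))
b=P[(P[...,2]>.09)&(P[...,2]<.116)&(P[...,0]>.599)&(P[...,0]<.606)&(P[...,1]>-.25)&(P[...,1]<-.15)]
print(len(b),b.min(0) if len(b) else '',b.max(0) if len(b) else '',b.mean(0))
E
```

```text
[ 0.58162508 -0.20212852  0.14319639] [ 7.04173846e-01  7.10027600e-01  1.00056612e-05 -4.35391517e-05] [-0.16427913 -0.05080334  0.59587793]
-0.26 0.5656 0.5973 0.1217 532
-0.24 0.5654 0.5973 0.1217 571
-0.22 0.5656 0.5972 0.1217 642
-0.2 0.5653 0.5973 0.1217 687
-0.18 0.5651 0.5971 0.1217 760
-0.16 0.5654 0.597 0.1218 831
-0.14 0.5652 0.5969 0.1218 942
91 [ 0.59901381 -0.20347488  0.10456673] [ 0.60340284 -0.19395783  0.11200038] [ 0.60080964 -0.19826841  0.10936382]
```

View pics/w2.png

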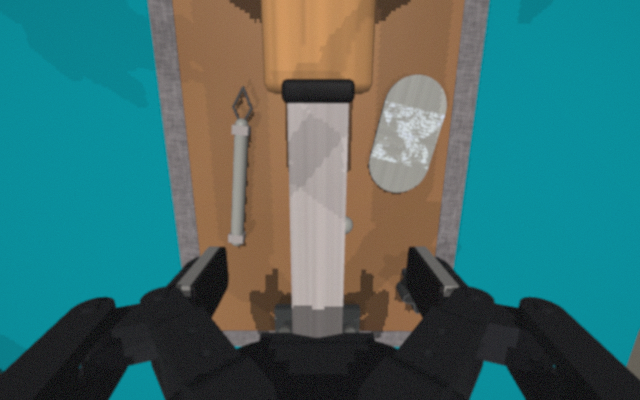

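Emit:
carry_out([
  [[0,0,12,0,0,0,0],[0,0,12,0,0,0,0],[0,0,12,0,0,0,0],[0,0,12,0,0,0,0],[0,0,12,0,0,0,0],[0,0,0,0,0,0,80],[0,0,0,0,0,0,100],[0,0,0,0,0,0,100],[0,0,0,0,0,0,100]],
])

```text
time: 4.37
eef_pos: [0.5818, -0.2019, 0.0832]
tcp_rot: [0.704, 0.71, 0.0, 0.0]
force: [0.6, -0.2, -0.0]
opening: 0.61
gripper_force: 0.0
```

```bash
python3 - <<'E'
from h import *
d=snap('wrist','w3'); st=readout.get_state(); print(st['eef_pos'],st['tcp_rot'],st['force'],st['torque'],st['opening'])
E
```

```text
[ 0.58185814 -0.20199214  0.08332899] [7.03922190e-01 7.10276926e-01 2.26746552e-04 4.32639045e-04] [ 0.40301027  0.63866163 -0.3781878 ] [-0.00777669 -0.00438778  0.00011656] 0.6091885762387104
```

View pics/w3.png

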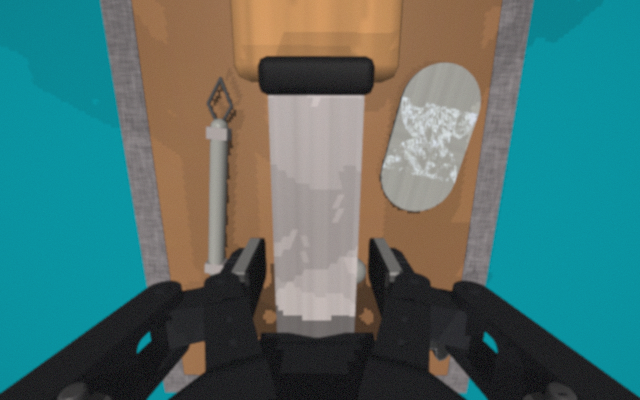

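Emit:
carry_out([
  [[0,0,0,0,0,0,140],[0,0,0,0,0,0,150],[0,0,0,0,0,0,160],[0,0,0,0,0,0,170],[0,0,0,0,0,0,255],[0,0,0,0,0,0,255],[0,0,0,0,0,0,255],[0,0,0,0,0,0,255]],
])

```text
time: 5.08
eef_pos: [0.5814, -0.202, 0.0836]
tcp_rot: [0.704, 0.71, -0.0, 0.0]
force: [-1.2, 0.2, 6.8]
opening: 0.367
gripper_force: 58.7
```

```bash
python3 - <<'E'
from h import *
st=readout.get_state(); print(st['eef_pos'],st['tcp_rot'],st['force'],st['torque'],st['opening'],st['gripper_force'])
E
```

```text
[ 0.58135745 -0.20202781  0.08363903] [ 7.04051252e-01  7.10149113e-01 -1.32265105e-04  2.34287497e-04] [-1.19727783  0.17325587  6.77102436] [ 0.06647482  0.42378531 -0.1103696 ] 0.3674022146992414 58.71424903627485
```

Emit:
carry_out([
  [[0.5,0,-0.4,0,0,0,255],[0.8,0,0,0,0,0,255],[0.8,0,0,0,0,0,255],[0.8,0,0,0,0,0,255]],
])

```text
time: 5.42
eef_pos: [0.5813, -0.2002, 0.0836]
tcp_rot: [0.704, 0.71, -0.0, 0.001]
force: [-1.9, -4.7, 5.2]
opening: 0.37
gripper_force: 59.9
```

Emit:
carry_out([
  [[0.8,0,0,0,0,0,255],[0.8,0,0,0,0,0,255],[0.8,0,0,0,0,0,255]],
])

```text
time: 5.67
eef_pos: [0.5813, -0.1984, 0.0836]
tcp_rot: [0.704, 0.71, -0.001, 0.001]
force: [-0.7, -8.2, 5.2]
opening: 0.371
gripper_force: 59.8
```

Emit:
carry_out([
  [[0.8,0,0,0,0,0,255],[0.8,0,0,0,0,0,255],[0.8,0,0,0,0,0,255]],
])

```text
time: 5.92
eef_pos: [0.5813, -0.1973, 0.0836]
tcp_rot: [0.705, 0.71, -0.001, 0.001]
force: [0.4, -12.1, 4.3]
opening: 0.368
gripper_force: 59.5
```

Emit:
carry_out([
  [[0.8,0,0,0,0,0,255],[0.8,0,0,0,0,0,255],[0.8,0,0,0,0,0,255]],
])

```text
time: 6.17
eef_pos: [0.5813, -0.1931, 0.0836]
tcp_rot: [0.704, 0.71, -0.0, 0.001]
force: [-1.7, -4.0, 6.5]
opening: 0.369
gripper_force: 59.5
```

Emit:
carry_out([
  [[1.3,0,0,0,0,0,255],[1.3,0,0,0,0,0,255],[1.3,0,0,0,0,0,255],[1.3,0,0,0,0,0,255],[1.3,0,0,0,0,0,255],[1.3,0,0,0,0,0,255],[1.3,0,0,0,0,0,255],[1.3,0,0,0,0,0,255],[1.3,0,0,0,0,0,255],[1.3,0,0,0,0,0,255],[1.3,0,0,0,0,0,255],[1.3,0,0,0,0,0,255]],
])

```text
time: 7.17
eef_pos: [0.5812, -0.1773, 0.0836]
tcp_rot: [0.704, 0.71, -0.0, 0.001]
force: [-0.7, -4.0, 6.7]
opening: 0.369
gripper_force: 59.5
```

Emit:
carry_out([
  [[1,0,0,0,0,0,255],[1,0,0,0,0,0,255],[1,0,0,0,0,0,255]],
])

```text
time: 7.42
eef_pos: [0.5812, -0.1738, 0.0836]
tcp_rot: [0.704, 0.71, -0.0, 0.0]
force: [-1.0, -2.5, 6.6]
opening: 0.369
gripper_force: 59.5
```

Emit:
carry_out([
  [[0.8,0,0,0,0,0,255],[0.8,0,0,0,0,0,255],[0.8,0,0,0,0,0,255]],
])

```text
time: 7.67
eef_pos: [0.5812, -0.1701, 0.0836]
tcp_rot: [0.704, 0.71, 0.0, -0.0]
force: [-1.5, 0.9, 7.9]
opening: 0.371
gripper_force: 59.6
```

Emit:
carry_out([
  [[0.5,0,0,0,0,0,255],[0,0,0,0,0,0,255]],
])

```text
time: 7.83
eef_pos: [0.5811, -0.1695, 0.0836]
tcp_rot: [0.704, 0.71, 0.0, -0.0]
force: [-1.9, 1.2, 7.8]
opening: 0.364
gripper_force: 59.5
```

Emit:
carry_out([
  [[0.5,0,0,0,0,0,255],[0.5,0,0,0,0,0,255]],
])

```text
time: 8.0
eef_pos: [0.5812, -0.1692, 0.0836]
tcp_rot: [0.704, 0.71, -0.0, 0.0]
force: [-1.0, -2.3, 6.3]
opening: 0.368
gripper_force: 59.4
```

Emit:
carry_out([
  [[0.4,0,0,0,0,0,255],[0.4,0,0,0,0,0,255]],
])

```text
time: 8.17
eef_pos: [0.5812, -0.1688, 0.0836]
tcp_rot: [0.704, 0.71, -0.0, 0.0]
force: [-0.2, -1.8, 6.3]
opening: 0.367
gripper_force: 59.5
```

Emit:
carry_out([
  [[0.4,0,0,0,0,0,255],[0.4,0,0,0,0,0,255]],
])

```text
time: 8.33
eef_pos: [0.5811, -0.1679, 0.0836]
tcp_rot: [0.704, 0.71, -0.0, 0.0]
force: [-1.1, -2.1, 7.1]
opening: 0.366
gripper_force: 59.5
```

Emit:
carry_out([
  [[0.5,0,0,0,0,0,255],[0.5,0,0,0,0,0,255]],
])

```text
time: 8.5
eef_pos: [0.5811, -0.167, 0.0836]
tcp_rot: [0.704, 0.71, -0.0, 0.0]
force: [-2.0, -3.2, 6.1]
opening: 0.367
gripper_force: 59.5
```

Emit:
carry_out([
  [[0.5,0,0,0,0,0,255],[0.5,0,0,0,0,0,255]],
])

```text
time: 8.67
eef_pos: [0.5811, -0.1668, 0.0836]
tcp_rot: [0.704, 0.71, -0.0, 0.001]
force: [-1.0, -5.1, 6.4]
opening: 0.368
gripper_force: 59.5
```

Emit:
carry_out([
  [[0.5,0,0,0,0,0,255],[0,0,0,0,0,0,255]],
])

```text
time: 8.83
eef_pos: [0.5811, -0.1667, 0.0836]
tcp_rot: [0.704, 0.71, -0.001, 0.001]
force: [-0.2, -5.5, 5.5]
opening: 0.366
gripper_force: 59.4
```

```bash
python3 - <<'E'
from h import *
s=snap('scene','sc1'); print(readout.get_state()['eef_pos'],readout.get_state()['force'])
cv2.imwrite('pics/sc1c.png',cv2.resize(s['image'][200:300,220:340,::-1],(720,600),interpolation=cv2.INTER_CUBIC))
E
```

```text
[ 0.58109953 -0.16667266  0.08360564] [-0.51950619 -6.23495102  6.6662963 ]
```

View pics/sc1c.png

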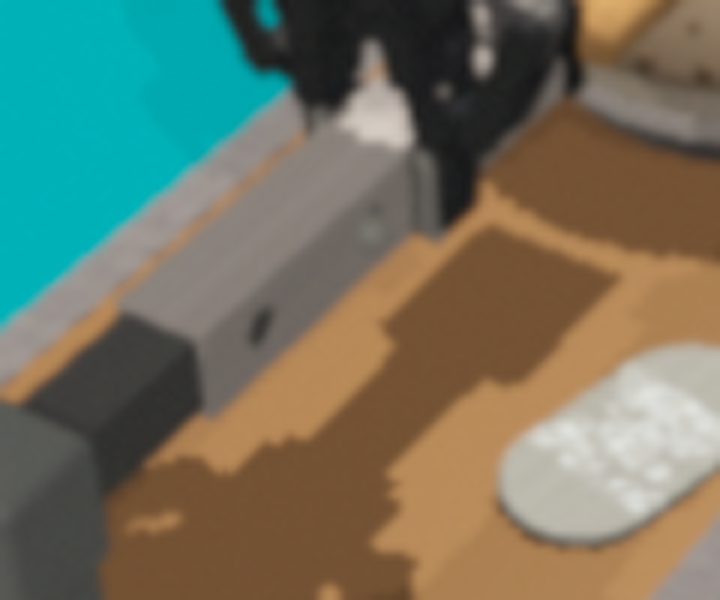

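Button is visible at crop (372,220), clicked into the middle hole. Relieve, release, go back to the button and regrip.

Emit:
carry_out([
  [[-1,0,0,0,0,0,255],[0,0,0,0,0,0,70],[0,0,0,0,0,0,70],[0,0,0,0,0,0,70],[0,0,0,0,0,0,70]],
])

```text
time: 9.3
eef_pos: [0.5811, -0.1657, 0.083]
tcp_rot: [0.704, 0.71, 0.0, -0.0]
force: [-0.4, -0.1, 0.2]
opening: 0.723
gripper_force: 0.0
```

Emit:
carry_out([
  [[-7,0,0,0,0,0,70],[-7,0,0,0,0,0,70],[-7,0,0,0,0,0,70],[-7,0,0,0,0,0,70],[-7.3,0,0,0,0,0,70],[-1,0,0,0,0,0,70],[0,0,0,0,0,0,70],[0,0,0,0,0,0,130]],
])

```text
time: 9.97
eef_pos: [0.5814, -0.2025, 0.0831]
tcp_rot: [0.704, 0.71, 0.0, -0.0]
force: [0.2, -0.1, -0.2]
opening: 0.6
gripper_force: 0.0
```

Emit:
carry_out([
  [[0,0,0,0,0,0,140],[0,0,0,0,0,0,150],[0,0,0,0,0,0,160],[0,0,0,0,0,0,170],[0,0,0,0,0,0,255],[0,0,0,0,0,0,255],[0,0,0,0,0,0,255],[0,0,0,0,0,0,255]],
])

```text
time: 10.63
eef_pos: [0.5813, -0.2021, 0.0836]
tcp_rot: [0.704, 0.71, -0.0, -0.0]
force: [-1.3, 0.4, 6.4]
opening: 0.365
gripper_force: 58.8
```

Emit:
carry_out([
  [[0.8,0,-0.4,0,0,0,255],[0.8,0,0,0,0,0,255],[0.8,0,0,0,0,0,255],[0.8,0,0,0,0,0,255],[0.8,0,0,0,0,0,255]],
])

```text
time: 11.05
eef_pos: [0.5813, -0.1996, 0.0837]
tcp_rot: [0.704, 0.71, -0.001, 0.0]
force: [0.3, -7.3, 2.7]
opening: 0.366
gripper_force: 59.8
```

Emit:
carry_out([
  [[0.8,0,0,0,0,0,255],[0.8,0,0,0,0,0,255],[0.8,0,0,0,0,0,255]],
])

```text
time: 11.3
eef_pos: [0.5813, -0.1984, 0.0837]
tcp_rot: [0.704, 0.71, -0.001, 0.001]
force: [0.6, -11.9, 1.7]
opening: 0.367
gripper_force: 59.6
```

Emit:
carry_out([
  [[0.8,0,0,0,0,0,255],[0.8,0,0,0,0,0,255],[0.8,0,0,0,0,0,255]],
])

```text
time: 11.55
eef_pos: [0.5813, -0.1942, 0.0837]
tcp_rot: [0.704, 0.71, -0.0, 0.0]
force: [-0.6, -5.3, 4.7]
opening: 0.366
gripper_force: 59.6
```

Emit:
carry_out([
  [[0.8,0,0,0,0,0,255],[0.8,0,0,0,0,0,255],[0,0,0,0,0,0,255]],
])

```text
time: 11.8
eef_pos: [0.5813, -0.1917, 0.0836]
tcp_rot: [0.704, 0.71, -0.0, -0.0]
force: [-1.2, -2.0, 4.9]
opening: 0.367
gripper_force: 59.7
```

Emit:
carry_out([
  [[1.4,0,0,0,0,0,255],[1.4,0,0,0,0,0,255],[1.4,0,0,0,0,0,255],[1.4,0,0,0,0,0,255],[1.4,0,0,0,0,0,255],[1.4,0,0,0,0,0,255],[1.4,0,0,0,0,0,255],[1.4,0,0,0,0,0,255],[1.4,0,0,0,0,0,255],[1.4,0,0,0,0,0,255],[1.4,0,0,0,0,0,255],[1.4,0,0,0,0,0,255]],
])

```text
time: 12.8
eef_pos: [0.5812, -0.1753, 0.0837]
tcp_rot: [0.704, 0.71, -0.0, 0.0]
force: [-0.2, -3.9, 5.4]
opening: 0.367
gripper_force: 59.8
```

Emit:
carry_out([
  [[1.2,0,0,0,0,0,255],[1.2,0,0,0,0,0,255],[1.2,0,0,0,0,0,255],[1.2,0,0,0,0,0,255],[1.2,0,0,0,0,0,255],[1.2,0,0,0,0,0,255]],
])

```text
time: 13.3
eef_pos: [0.5812, -0.168, 0.0836]
tcp_rot: [0.704, 0.71, -0.0, 0.0]
force: [-0.3, -5.1, 4.9]
opening: 0.369
gripper_force: 59.8
```

Emit:
carry_out([
  [[1.0,0,0,0,0,0,255],[1.0,0,0,0,0,0,255],[1.0,0,0,0,0,0,255],[1.0,0,0,0,0,0,255]],
])

```text
time: 13.63
eef_pos: [0.5811, -0.1641, 0.0836]
tcp_rot: [0.704, 0.71, -0.0, 0.0]
force: [-0.3, -4.4, 4.0]
opening: 0.367
gripper_force: 59.8
```

Emit:
carry_out([
  [[1.0,0,0,0,0,0,255],[1.0,0,0,0,0,0,255],[1.0,0,0,0,0,0,255],[1.0,0,0,0,0,0,255]],
])

```text
time: 13.97
eef_pos: [0.5811, -0.16, 0.0837]
tcp_rot: [0.704, 0.71, -0.0, 0.0]
force: [-1.2, -4.1, 5.0]
opening: 0.367
gripper_force: 59.8
```

Emit:
carry_out([
  [[0.8,0,0,0,0,0,255],[0.8,0,0,0,0,0,255],[0.8,0,0,0,0,0,255]],
])

```text
time: 14.22
eef_pos: [0.5811, -0.1576, 0.0837]
tcp_rot: [0.704, 0.71, -0.0, 0.0]
force: [-0.5, -4.1, 4.9]
opening: 0.371
gripper_force: 59.8
```

Emit:
carry_out([
  [[0.8,0,0,0,0,0,255],[0.8,0,0,0,0,0,255],[0.8,0,0,0,0,0,255]],
])

```text
time: 14.47
eef_pos: [0.5811, -0.1548, 0.0836]
tcp_rot: [0.704, 0.71, 0.0, -0.0]
force: [-0.9, -3.6, 5.4]
opening: 0.373
gripper_force: 59.9
```

Emit:
carry_out([
  [[0.6,0,0,0,0,0,255],[0.6,0,0,0,0,0,255],[0.6,0,0,0,0,0,255]],
])

```text
time: 14.72
eef_pos: [0.5811, -0.1517, 0.0836]
tcp_rot: [0.704, 0.711, 0.001, -0.001]
force: [-1.2, 4.1, 6.2]
opening: 0.367
gripper_force: 59.8
```

Emit:
carry_out([
  [[0.5,0,0,0,0,0,255],[0.5,0,0,0,0,0,255]],
])

```text
time: 14.88
eef_pos: [0.581, -0.1506, 0.0837]
tcp_rot: [0.704, 0.711, 0.001, -0.001]
force: [-0.2, 0.5, 4.9]
opening: 0.365
gripper_force: 59.8
```

Emit:
carry_out([
  [[0.4,0,0,0,0,0,255],[0.4,0,0,0,0,0,255]],
])

```text
time: 15.05
eef_pos: [0.581, -0.1504, 0.0836]
tcp_rot: [0.704, 0.711, 0.0, -0.0]
force: [-1.5, -1.7, 5.6]
opening: 0.37
gripper_force: 59.7
```

Emit:
carry_out([
  [[0.4,0,0,0,0,0,255],[0,0,0,0,0,0,255]],
])

```text
time: 15.22
eef_pos: [0.581, -0.1502, 0.0836]
tcp_rot: [0.704, 0.711, 0.0, -0.0]
force: [-0.9, -1.3, 5.6]
opening: 0.37
gripper_force: 59.7
```

```bash
python3 - <<'E'
from h import *
s=snap('scene','sc2'); print(readout.get_state()['eef_pos'],readout.get_state()['force'])
P=pts(s); print((P[230:246,274:292,0]*1000).round(0).astype(int)[::2,::2])
cv2.imwrite('pics/sc2c.png',cv2.resize(s['image'][200:300,220:340,::-1],(720,600),interpolation=cv2.INTER_CUBIC))
E
```

```text
[ 0.58102407 -0.15026289  0.08364196] [-0.64390157 -1.67590461  5.12991122]
[[586 589 591 594 597 597 598 598 597]
 [588 591 594 597 598 598 598 598 597]
 [594 596 597 599 596 597 598 596 596]
 [597 598 598 598 600 602 598 597 598]
 [596 598 597 600 602 603 597 597 535]
 [597 597 597 600 602 602 598 535 539]
 [597 598 598 599 599 598 536 541 543]
 [597 597 599 597 599 537 539 542 548]]
```

View pics/sc2c.png

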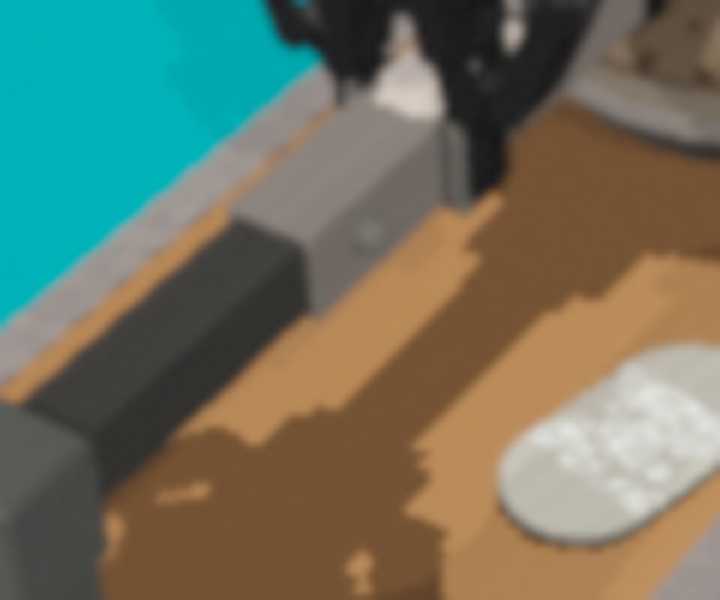

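Button stands out at crop (368,235) by the same 6 mm (x≈0.603), with no hole left behind it: locked in the last hole. Release and withdraw.

Emit:
carry_out([
  [[-0.3,0,0,0,0,0,255],[0,0,0,0,0,0,60],[0,0,0,0,0,0,60],[0,0,0,0,0,0,60],[0,0,0,0,0,0,60],[0,0,-8,0,0,0,60],[0,0,-15,0,0,0,60],[0,0,-20,0,0,0,60],[0,0,-25,0,0,0,60],[0,0,-25,0,0,0,60],[0,0,-25,0,0,0,60],[0,0,0,0,0,0,60]],
])

```text
time: 16.27
eef_pos: [0.5832, -0.1516, 0.2068]
tcp_rot: [0.704, 0.71, 0.002, 0.003]
force: [0.9, -0.1, 0.0]
opening: 0.763
gripper_force: 0.0
```

Emit:
carry_out([
  [[0,0,0,0,0,0,60],[0,0,0,0,0,0,60],[0,0,0,0,0,0,60]],
])

```text
time: 16.52
eef_pos: [0.5804, -0.1515, 0.2008]
tcp_rot: [0.704, 0.71, -0.0, -0.001]
force: [1.0, -0.6, -0.3]
opening: 0.767
gripper_force: 0.0
```

```bash
python3 - <<'E'
from h import *
s=snap('scene','sc3'); print(readout.get_state()['eef_pos'],readout.get_state()['force'])
P=pts(s); print((P[230:246,274:292,0]*1000).round(0).astype(int)[::2,::2])
E
```

```text
[ 0.5803889  -0.1515116   0.20060928] [ 0.33821477  0.14984466 -0.10895596]
[[586 589 593 595 598 597 597 596 597]
 [590 593 596 597 597 598 597 596 598]
 [592 596 596 599 597 598 598 597 599]
 [596 597 598 599 598 602 597 597 596]
 [598 598 597 598 602 603 597 596 536]
 [598 598 597 599 602 605 597 535 540]
 [597 598 598 597 597 597 536 541 542]
 [598 598 597 598 598 537 539 543 547]]
```

View pics/sc3.png

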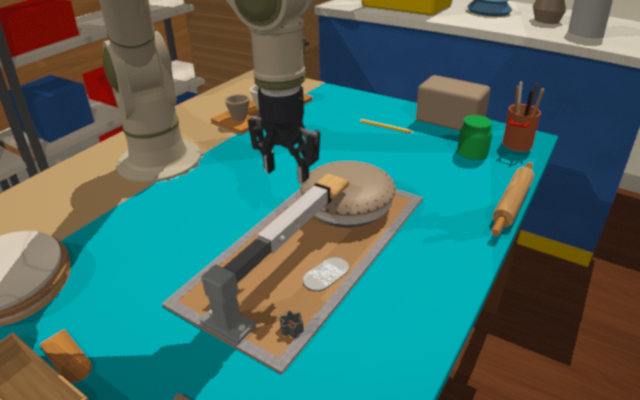

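The gripper is clear above the rest. The sleeve is drawn out, with the button proud at (282,239); the dish and the tools in view have not moved.

```bash
python3 -c "from rig import job; print(job.sign_off())"
```

```text
the job is handed in; nothing more can be done
None
```

The hand rest is drawn out and locked with its button standing out of the last hole, the gripper has let go and is clear, and the job is handed in (about 16.6 s, peak pull about 12 N).

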